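# Weigh two bearing housings against each other

## Task

Two bearing housings look alike, but one has more metal left in it. Stand them on opposite pans of the balance, let go and let the beam settle, then stand the heavier one in the red rework tray and leave the lighter one standing on its pan. Set them down gently, keep them upright, and leave the other things on the bench where they are.

Things in the scene. Friction and masses are not known exactly. Their poses are not given: they have to be found in the camera images.
- housing_a_center (a point): one of two identical-looking turned steel bearing housings, standing upright on the bench: barrel 50 mm in diameter, 110 mm tall, with a 64 mm flange from 40 to 54 mm above its foot. Solid to the touch, 0.38 to 0.77 kg, the weight cannot be seen. The point is on its axis, half-way up (55 mm above the foot); z is the axis, up. The plain upper barrel, from the flange to the top (1 mm below to 55 mm above this point), is the place to grip
- housing_b_center (a point): one of two identical-looking turned steel bearing housings, standing upright on the bench: barrel 50 mm in diameter, 110 mm tall, with a 64 mm flange from 40 to 54 mm above its foot. Solid to the touch, 0.38 to 0.77 kg, the weight cannot be seen. The point is on its axis, half-way up (55 mm above the foot); z is the axis, up. The plain upper barrel, from the flange to the top (1 mm below to 55 mm above this point), is the place to grip
- pan_left_top (a point): left (+y at yaw 0) flat round pan of the balance, 116 mm across, without a rim; this point is the centre of its top face, 105 mm above the bench when level. The pan stays level while it rises or sinks by up to 18 mm, wherever the load stands on it
- pan_right_top (a point): right (-y at yaw 0) flat round pan of the balance, 116 mm across, without a rim; this point is the centre of its top face, 105 mm above the bench when level. The pan stays level while it rises or sinks by up to 18 mm, wherever the load stands on it
- beam (a joint): tilt of the balance beam in rad, -0.12 to 0.12, 0 when level. Positive: left pan up and right pan down (the right load is heavier); negative: left pan down (the left load is heavier). A weak spring levels the empty beam; it is damped and takes about a second to settle, up to five when the loads are nearly equal. A difference of 20 g tilts it by about 0.1, larger ones put it on its stop
- balance: blue-based equal-arm balance fixed to the bench, its base 110 x 260 mm; origin at the centre of its underside, beam along its y, pans 150 mm either side of the middle. In the middle a black pointer on the beam stands before a white dial plate, 90 mm wide along the beam and its top 134 mm above the bench, 24 mm from the beam on its -x side
- rework_tray: red open tray fixed to the bench, 160 x 160 mm outside, rim 30 mm high, walls and floor 5 mm thick; origin at the centre of its underside
- angle_plate: L-shaped grey metal angle plate, 80 x 70 mm foot, 80 mm tall; bystander. Origin at the centre of its underside
- bearing_ring: flat steel bearing ring, 90 mm across, 18 mm thick; bystander. Origin at the centre of its underside
- v_block: steel V-block 80 x 60 x 45 mm; bystander. Origin at the centre of its underside
- dial_gauge: blue round dial gauge lying on its back, 60 mm dial, 16 mm thick, with a 50 mm stem along its +x; bystander. Origin at the centre of its underside
- caliper: caliper lying flat, 190 mm long along x, blue slider 12 mm thick; bystander. Origin at the centre of its underside
- oil_can: green can, 60 mm across, 120 mm tall; bystander. Origin at the centre of its underside
There are look-alikes about, which are no part of the job. Leave any orange or yellow look-alike of the part that bears housing_b_center alone.

How it is judged:
On the way:
1. the housings stand on opposite pans, released, with the beam settled (contact force between the fingers and housing_a below 0.1 N and contact force between the fingers and housing_b below 0.1 N and linear speed of each of housing_a, housing_b below 0.02 m/s and velocity of joint beam between -0.03 and 0.03 rad/s and ((horizontal distance between housing_a_center and pan_left_top below 0.04 m and angle between each of housing_a_center, housing_b_center's own z axis and vertical below 0.1 rad and contact force between housing_a and pan_left above 1 N and horizontal distance between housing_b_center and pan_right_top below 0.04 m and contact force between housing_b and pan_right above 1 N) or (horizontal distance between housing_a_center and pan_right_top below 0.04 m and angle between each of housing_a_center, housing_b_center's own z axis and vertical below 0.1 rad and contact force between housing_a and pan_right above 1 N and horizontal distance between housing_b_center and pan_left_top below 0.04 m and contact force between housing_b and pan_left above 1 N))), for 0.3 s.
At the end, for the whole second after the job is handed in: The heavier housing stands upright (0.1 rad) on the red tray's floor, axis within 55 mm of its middle in x and y; the lighter stands upright on a pan, axis within 40 mm of its centre; both released, at rest. If they differ by under 2 percent, either may be in the tray (contact force between the fingers and housing_a below 0.1 N and contact force between the fingers and housing_b below 0.1 N and linear speed of each of housing_a, housing_b below 0.02 m/s and ((x of housing_b_center in the frame of rework_tray between -0.055 and 0.055 m and y of housing_b_center in the frame of rework_tray between -0.055 and 0.055 m and angle between each of housing_b_center, housing_a_center's own z axis and vertical below 0.1 rad and contact force between housing_b and rework_tray above 1 N and contact force between housing_b and rework_tray above 5.29 N and horizontal distance between housing_a_center and pan_left_top below 0.04 m and contact force between housing_a and pan_left above 1 N) or (x of housing_a_center in the frame of rework_tray between -0.055 and 0.055 m and y of housing_a_center in the frame of rework_tray between -0.055 and 0.055 m and angle between each of housing_a_center, housing_b_center's own z axis and vertical below 0.1 rad and contact force between housing_a and rework_tray above 1 N and horizontal distance between housing_b_center and pan_left_top below 0.04 m and contact force between housing_b and pan_left between 1 and 5.5 N) or (x of housing_b_center in the frame of rework_tray between -0.055 and 0.055 m and y of housing_b_center in the frame of rework_tray between -0.055 and 0.055 m and angle between each of housing_b_center, housing_a_center's own z axis and vertical below 0.1 rad and contact force between housing_b and rework_tray above 1 N and contact force between housing_b and rework_tray above 5.29 N and horizontal distance between housing_a_center and pan_right_top below 0.04 m and contact force between housing_a and pan_right above 1 N) or (x of housing_a_center in the frame of rework_tray between -0.055 and 0.055 m and y of housing_a_center in the frame of rework_tray between -0.055 and 0.055 m and angle between each of housing_a_center, housing_b_center's own z axis and vertical below 0.1 rad and contact force between housing_a and rework_tray above 1 N and horizontal distance between housing_b_center and pan_right_top below 0.04 m and contact force between housing_b and pan_right between 1 and 5.5 N))); the robot touches nothing.
It fails at once if a housing is tipped over (more than 0.6 rad) (angle between any of housing_a_center, housing_b_center's own z axis and vertical above 0.6 rad).
It fails at once if a housing falls freely (is let go more than about 10 mm up) or is knocked flying ((contact force between the fingers and housing_a below 0.1 N and linear speed of housing_a above 0.45 m/s) or (contact force between the fingers and housing_b below 0.1 N and linear speed of housing_b above 0.45 m/s)).
It fails at once if a housing is slammed onto a pan or the tray (over 150 N) (contact force between any of housing_a, housing_b and pan_left above 150 N or contact force between any of housing_a, housing_b and pan_right above 150 N or contact force between any of housing_a, housing_b and rework_tray above 150 N).
It fails at once if a bystander is shifted by more than 30 mm (distance of any of angle_plate, bearing_ring, v_block, dial_gauge, caliper, oil_can from where it was at the start of the episode above 0.03 m).
It also fails if it takes over 72 s, if anything falls off the work surface, if the arm or the gripper's body presses on something with over 40 N, if the wrist force passes 120 N, or if a joint passes its speed limit or range.

## Robot

A 7-joint arm with a two-finger parallel gripper is mounted at the origin on the work surface. World frame = base frame: x ahead of the robot, y to its left, z up, the work surface at z = 0. Lengths are in m, angles in rad, forces in N, time in s.
With the tool pointing down it reaches from about 0.4 to 0.75 m from the base axis. Payload 19.5 kg.
Tool frame: the origin (TCP) lies midway between the tips of the shut fingers; the grasp point (between the pads) lies 19 mm behind it (ctrl.grasp_offset is the z of the grasp point in the tool frame, in m); z points along the fingers, y is the line along which they close (so a half turn about z gives the same grasp; the last joint's range is limited). The gripper opens to 85 mm and grips with 20 to 120 N. Pads are 22 mm wide; open, the fingers measure 114 mm over their backs; the gripper's body (76 mm by 85 mm) begins 54 mm behind the grasp point. The pads swing forward as they close: fully open they stand 13 mm farther back than shut.
Start: joints at [-1.29, 0.707, -0.028, 1.485, 0.022, 0.951, -0.075], TCP at [0.182, 0.545, 0.231] pointing down, gripper open.
Joint ranges: [-2.71, 2.71], [-0.32, 2.16], [-1.57, 1.52], [0, 2.45], [-1.46, 4.6], [0, 2.02], [-2.83, 2.83]. Speed limits (rad/s): [1.89, 1.89, 2.57, 2.57, 3.01, 3.01, 3.01].

## Interface

Orientations are given as a unit quaternion [x, y, z, w].
In Python, from bench import readout, viewer, workorder, models, ctrl gives the robot as it stands.
- The arm moves only by the shell command python3 -m jog 'ROWS'. ROWS is a JSON object of lists of equal length, an entry for each row: "grip": the closure, from -1 (fully open) to 1 (shut); "xyz": the shift along the world's x, y, z in m, a list of three; "turn": the turn, a rotation vector about the world's x, y, z in rad, a list of three. A call has 1 to 20 rows; each row shifts and turns the commanded pose from where the row before left it; what a row does not reach is not made up. A row lasts 1/8 s, in which the tool goes at most 62.5 mm and 10.7 degrees, less where a joint would pass 70% of its speed; a pose out of reach is approached as far as the arm can. A call is refused whole if a number of a shift passes 0.0625 or a number of a turn 0.188, either way. A call with a gripper value outside its range is refused whole. The fingers move at their own pace and stop on an object; the grip force is fixed at half the most. Time passes only in rows, so rows that do not move let the fingers close. It gives the time, the measured TCP pose, the force, the opening and the grip force at its end, in the units of the state.
- readout.get_obs(): the state, without advancing time (a new reading comes with each control period).
- viewer.capture(name): name is "scene" or "side" or "wrist"; returns a dict with "pixels" (420x560x3 uint8, red, green, blue), "range_z" (420x560 float32, m along the optical axis (not along the pixel's ray), 0 where there is no reading), "vfov" (degrees; the focal length in pixels is half the picture's height over the tangent of half this angle, whatever the lens; pixels are square), "cx", "cy" (the principal point, pixels), "position" and "attitude" of the camera in the world; the wrist camera has in their place "T_tool_cam" (4x4, takes a point from camera to tool coordinates, whose origin is the TCP and whose axes are the flange's). Camera axes: x right, y up, looking along -z (the intrinsics and any distortion apply to the point x, -y, -z); pixel columns grow to the right and rows downward; lengths in m; the calibration is good to about 2 mm. A picture is of the moment at which its call begins: read the wrist's pose just before it.
- workorder.job_done(): hands the job in; it is judged then, once.
Trained networks look in a picture, given as the dict that the camera call returned (one of the last four; its "shot" number tells which), for a name from the list of things; names that differ only in an ending like _2 or _b are one class to them, and where a whole thing is asked for, a point or a joint stands for the part that bears it (a point fixed in the world has none). Each returns a list of dicts, best first, with "conf" (0 to 1); they miss things now and then, are a little off and sometimes report something else, mostly with a low value. They report only what shows in the picture. A call takes as long as a camera call. They do not tell look-alikes from the thing itself.
- models.find_in(picture, name): "position" ([x, y, z] in m, in world coordinates, good to about 4 mm: the middle of the surface that is visible of it).
- models.masks_of(picture, name): "pixels" (420x560 bool, what is visible of it).
The state is a dict: "time_s": time; "joints": joint angles; "qd": joint speeds; "joint_efforts": joint torques, N m; "tcp_pos": TCP position; "eef_rot": TCP orientation; "contact_force": force on the tool from outside, world axes, zero at the start; "wrist_torque": the same for the moment, N m; "opening": finger opening in m; "grip_force": force on a finger pad.
Only numpy, scipy, OpenCV 4.12 (cv2) and the standard library are available. Lean on these libraries where they do the work, as an engineer would, in place of code of your own. Each camera call takes 0.05 s, during which the arm holds its last target. There are 200 camera calls.

## Working session

There is one attempt and no reset: what is moved stays moved. The work goes in short steps, Python scripts to look and compute and a shell command to move; the robot and the scene stay as the last step left them, time stands still between calls to the robot, and variables do not carry over. Pictures are saved under pics/ and viewed, at most 10 in all, crops included, and the job is handed in when it is done.

```bash
mkdir -p pics; ls
cat > h.py <<'E'
import numpy as np, cv2
from scipy.spatial.transform import Rotation as R
from bench import readout, viewer, workorder, models, ctrl
def save(p,n): cv2.imwrite(f'pics/{n}.png',p['pixels'][:,:,::-1])
def pts(p):
    """world point per pixel (fixed cameras or wrist)"""
    h,w=p['range_z'].shape; f=h/2/np.tan(np.radians(p['vfov'])/2)
    u,v=np.meshgrid(np.arange(w),np.arange(h)); z=p['range_z']
    c=np.stack([(u-p['cx'])/f*z,-(v-p['cy'])/f*z,-z],-1)
    if 'T_tool_cam' in p:
        o=p['obs'];T=p['T_tool_cam'];c=c@T[:3,:3].T+T[:3,3]
        return c@R.from_quat(o['eef_rot']).as_matrix().T+o['tcp_pos']
    A=np.array(p['attitude']);A=R.from_quat(A).as_matrix() if A.shape==(4,) else A
    return c@A.T+p['position']
def cap(n):
    o=readout.get_obs();p=viewer.capture(n);p['obs']=o;return p
E
python3 - <<'E'
from h import *
for n in ['scene','side']:
    p=cap(n);save(p,n+'0');P=pts(p);print(n,[k for k in p],p['vfov'],p['position'])
    for k in ['housing_a_center','pan_left_top','balance','rework_tray','oil_can','angle_plate','v_block','bearing_ring','dial_gauge','caliper']:
        for d in models.find_in(p,k): print(k,np.round(d['position'],3),round(d['conf'],2))
print(readout.get_obs())
E
```

```text
pics
scene ['pixels', 'range_z', 'vfov', 'cx', 'cy', 'position', 'attitude', 'shot', 'obs'] 53.54551404525079 [1.35145147 0.56370816 0.78756908]
housing_a_center [ 0.435 -0.342  0.065] 0.57
pan_left_top [0.579 0.126 0.105] 0.78
pan_left_top [ 0.432 -0.342  0.066] 0.4
balance [ 0.44  -0.034  0.018] 0.65
balance [ 0.613 -0.009  0.079] 0.57
rework_tray [0.436 0.358 0.002] 0.61
rework_tray [ 0.639 -0.167  0.105] 0.2
oil_can [0.272 0.333 0.073] 0.77
angle_plate [0.426 0.117 0.043] 0.98
v_block [ 0.769 -0.122  0.039] 0.83
bearing_ring [ 0.436 -0.038  0.016] 0.69
dial_gauge [0.662 0.316 0.016] 0.92
caliper [ 0.272 -0.272  0.004] 0.65
caliper [0.27  0.333 0.074] 0.25
caliper [ 0.593 -0.364  0.068] 0.19
side ['pixels', 'range_z', 'vfov', 'cx', 'cy', 'position', 'attitude', 'shot', 'obs'] 46.066067027563605 [-0.0138968  -0.78363236  1.11723512]
housing_a_center [ 0.409 -0.372  0.086] 0.83
housing_a_center [ 0.767 -0.151  0.041] 0.35
housing_a_center [0.244 0.307 0.083] 0.2
pan_left_top [0.572 0.119 0.108] 0.96
balance [ 0.586 -0.054  0.095] 0.57
rework_tray [0.433 0.358 0.007] 0.97
oil_can [0.
[... 290 characters left out ...]
70648024, -0.02758464,  1.48457783,  0.02200988,
        0.95088467, -0.07547235]), 'qd': array([-9.25467117e-04,  9.31923640e-04,  1.46143795e-03, -5.28589111e-05,
       -4.40471392e-04, -2.84774617e-04,  1.03536419e-03]), 'joint_efforts': array([ 1.31944864e-03, -8.82984781e+01,  1.23434946e+00, -2.36407024e+01,
        1.71133387e-02,  1.15393072e-03, -4.09249628e-05]), 'tcp_pos': array([0.18242951, 0.54528363, 0.23128471]), 'eef_rot': array([ 1.60720418e-01,  9.86999973e-01, -2.41262131e-05,  1.86262353e-06]), 'contact_force': array([-0.09376515, -0.68904143, -0.73115951]), 'wrist_torque': array([-0.00375558,  0.01676285, -0.01440496]), 'grip_force': 0.0, 'opening': 0.08574388470797353}
```

View pics/scene0.png

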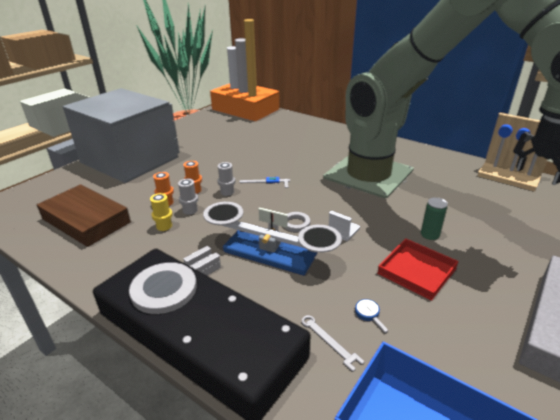

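View pics/side0.png

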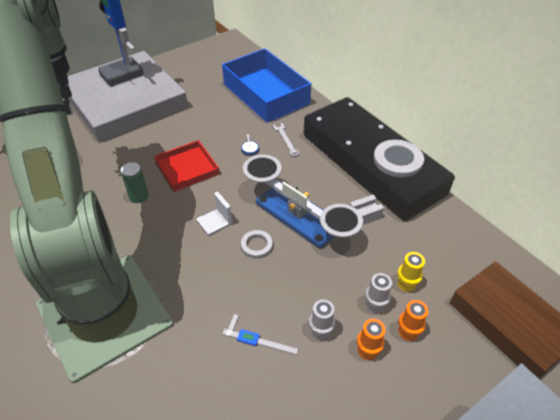

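The grey steel housings are at scene (226,178) and (187,195), which are side (322,318) and (379,291). The orange ones at scene (164,188) and (192,177) and the yellow one at (161,212) are look-alikes. I'll locate the housings by depth and confirm in one enlarged crop.

Run:
```python
from h import *
def top(P,c,r,zlo,zhi):
    m=(np.linalg.norm(P[...,:2]-c,axis=-1)<r)&(P[...,2]>zlo)&(P[...,2]<zhi)
    q=P[m][:,:2].astype(np.float32)
    return np.round(cv2.minEnclosingCircle(q),4) if 0 else (np.round(q.mean(0),4),np.round((q.max(0)+q.min(0))/2,4),len(q), np.round(np.median(P[m][:,2]),3))
for n,g in [('scene',[(226,168),(186,184)]),('side',[(322,305),(379,279)])]:
    p=cap(n);P=pts(p)
    for u,v in g:
        c=P[v,u];print(n,c.round(3),'housing',top(P,c[:2],.035,.1,.12))
    for c in [(.58,.126),(.64,-.165)]: print('pan',top(P,np.array(c),.08,.098,.113))
    m=(P[...,2]>.12)&(P[...,2]<.14)&(np.linalg.norm(P[...,:2]-[.6,-.02],axis=-1)<.08)
    print('dial top',P[m].mean(0),m.sum())
    pix=p['pixels'].astype(int);m=(pix[...,0]>130)&(pix[...,1]<60)&(pix[...,2]<60)&(np.linalg.norm(P[...,:2]-[.435,.358],axis=-1)<.13)
    q=P[m&(P[...,2]>.025)][:,:2].astype(np.float32); print('tray',cv2.minAreaRect(q))
    for nm,c,r in [('others',(.56,-.38),.3)]:
        m=(P[...,2]>.10)&(P[...,2]<.12)&(np.linalg.norm(P[...,:2]-c,axis=-1)<r)
        k,l,s,cc=cv2.connectedComponentsWithStats(m.astype(np.uint8))
        for i in range(1,k):
            if s[i,4]>20: print('top blob',P[l==i].mean(0).round(3),cc[i].round(),pix[l==i].mean(0).round())
p=cap('side');cv2.imwrite('pics/crop.png',cv2.resize(p['pixels'][230:370,270:450,::-1],None,fx=4,fy=4))
```

```text
scene [ 0.434 -0.339  0.11 ] housing (array([ 0.4283, -0.35  ], dtype=float32), array([ 0.4259, -0.352 ], dtype=float32), 89, np.float64(0.109))
scene [ 0.59  -0.372  0.11 ] housing (array([ 0.5862, -0.3764], dtype=float32), array([ 0.5838, -0.3801], dtype=float32), 124, np.float64(0.11))
pan (array([0.58  , 0.1266], dtype=float32), array([0.5762, 0.125 ], dtype=float32), 944, np.float64(0.105))
pan (array([ 0.6393, -0.1665], dtype=float32), array([ 0.6354, -0.1693], dtype=float32), 737, np.float64(0.105))
dial top [ 0.5842208  -0.02553666  0.12848003] 144
tray ((0.4574334919452667, 0.35719090700149536), (0.15821906924247742, 0.12319259345531464), 84.98684692382812)
top blob [ 0.485 -0.459  0.109] [191. 165.] [190. 130.  96.]
top blob [ 0.425 -0.353  0.108] [225. 166.] [158. 157. 160.]
top blob [ 0.6   -0.48   0.109] [161. 176.] [189. 129.  94.]
top blob [ 0.586 -0.377  0.109] [186. 183.] [159. 156. 159.]
top blob [ 0.698 -0.378  0.109] [159. 198.] [196. 178. 104.]
top blob [ 0.639 -0.167  0.105] [223. 213.] [124. 123. 124.]
side [ 0.419 -0.352  0.113] housing (array([ 0.415, -0.361]
[... 280 characters left out ...]
[0.5715, 0.1236], dtype=float32), 852, np.float64(0.106))
pan (array([ 0.6298, -0.1727], dtype=float32), array([ 0.6316, -0.1713], dtype=float32), 1125, np.float64(0.106))
dial top [ 0.5779369  -0.0306096   0.13044018] 141
tray ((0.43206632137298584, 0.3540131151676178), (0.16306878626346588, 0.15346018970012665), 85.76134490966797)
top blob [ 0.63  -0.173  0.106] [341. 220.] [126. 124. 127.]
top blob [ 0.688 -0.385  0.11 ] [414. 261.] [202. 187.  88.]
top blob [ 0.576 -0.384  0.11 ] [381. 282.] [171. 168. 174.]
top blob [ 0.415 -0.361  0.11 ] [323. 309.] [173. 171. 176.]
top blob [ 0.59  -0.488  0.11 ] [416. 310.] [201. 138.  89.]
top blob [ 0.475 -0.467  0.11 ] [373. 329.] [202. 140.  91.]
```

View pics/crop.png

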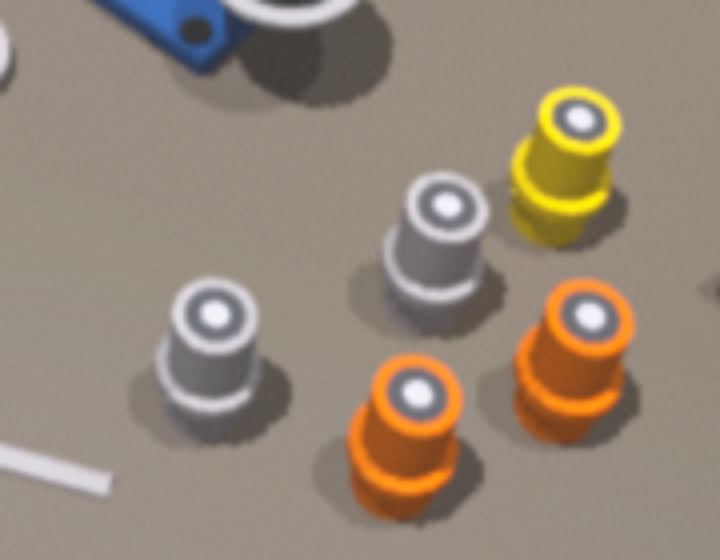

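The crop confirms it: two bare grey housings at crop (215,350) and (440,250), with the orange and yellow ones clearly different. I'm going above the first housing, A, at about (0.42,-0.357), routing clear of the base.

```bash
python3 -m jog '{"grip":[-1,-1,-1,-1,-1,-1,-1,-1,-1,-1,-1,-1,-1,-1,-1,-1,-1,-1,-1,-1],"xyz":[[0.03,-0.038,0.016],[0.03,-0.038,0.016],[0.03,-0.038,0.016],[0.03,-0.038,0],[0.03,-0.038,0],[0.03,-0.038,0],[0.03,-0.038,0],[0.03,-0.038,0],[0.03,-0.038,0],[0,-0.05,0],[0,-0.05,0],[0,-0.05,0],[0,-0.05,0],[0,-0.05,0],[0,-0.05,0],[0,-0.05,0],[0,-0.05,0],[-0.01,-0.05,0],[-0.01,-0.05,0],[-0.01,-0.05,0]],"turn":[[0,0,-0.05],[0,0,-0.05],[0,0,-0.05],[0,0,-0.05],[0,0,-0.05],[0,0,-0.05],[0,0,-0.05],[0,0,0],[0,0,0],[0,0,0],[0,0,0],[0,0,0],[0,0,0],[0,0,0],[0,0,0],[0,0,0],[0,0,0],[0,0,0],[0,0,0],[0,0,0]]}'
cat >> h.py <<'E'
def disc(P,c,r,zlo,zhi):
    m=(np.linalg.norm(P[...,:2]-np.array(c),axis=-1)<r)&(P[...,2]>zlo)&(P[...,2]<zhi)
    q=P[m][:,:2].astype(np.float32)
    if len(q)<10: return None
    cc,rr=cv2.minEnclosingCircle(q); return np.round(cc,4),round(rr,4),np.median(P[m],0).round(4),len(q)
E
python3 - <<'E'
from h import *
p=cap('wrist');save(p,'w1');P=pts(p);o=p['obs'];print(o['tcp_pos'],o['eef_rot'],o['joints'].round(2),p['T_tool_cam'].round(3))
print(disc(P,(.42,-.357),.045,.1,.12),disc(P,(.581,-.381),.04,.1,.12))
E
```

```text
time_s: 3.75
tcp_pos: [0.4219, -0.3483, 0.2793]
eef_rot: [0.33, 0.944, -0.0, 0.0]
contact_force: [0.4, 0.7, 1.4]
opening: 0.0853
grip_force: 0.0
[ 0.42191136 -0.34832474  0.27934806] [ 3.30078941e-01  9.43953324e-01 -3.08268995e-06  1.21453307e-04] [ 0.63  0.61  0.01  1.51 -0.01  1.02  1.53] [[ 0.     0.954  0.298  0.076]
 [ 1.    -0.     0.     0.   ]
 [ 0.     0.298 -0.954 -0.143]
 [ 0.     0.     0.     1.   ]]
(array([ 0.419 , -0.3595]), 0.025, array([ 0.4179, -0.3584,  0.1104]), 1968) (array([ 0.5808, -0.383 ]), 0.0257, array([ 0.577 , -0.3817,  0.1105]), 1518)
```

View pics/w1.png

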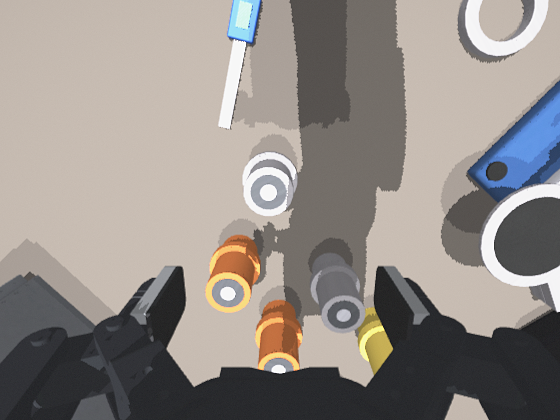

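The wrist view shows grey housing A at (268,190) and B at (343,315), with no obstacle beside A. I'm correcting the position, going down and gripping.

```bash
python3 -m jog '{"grip":[-1,-1,-1,-1,-1,-1,-1,-1,1,1,1,1,1,1,1],"xyz":[[-0.003,-0.011,0],[0,0,-0.04],[0,0,-0.04],[0,0,-0.04],[0,0,-0.04],[0,0,-0.04],[0,0,-0.013],[0,0,0],[0,0,0],[0,0,0],[0,0,0],[0,0,0],[0,0,0],[0,0,0],[0,0,0]],"turn":[[0,0,0],[0,0,0],[0,0,0],[0,0,0],[0,0,0],[0,0,0],[0,0,0],[0,0,0],[0,0,0],[0,0,0],[0,0,0],[0,0,0],[0,0,0],[0,0,0],[0,0,0]]}'
```

```text
time_s: 5.68
tcp_pos: [0.4197, -0.3584, 0.0674]
eef_rot: [0.33, 0.944, -0.001, 0.001]
contact_force: [-1.9, -0.2, 10.3]
opening: 0.0485
grip_force: 59.8
```

```bash
python3 -m jog '{"grip":[1,1,1,1,1,1,1,1,1,1,1,1,1,1,1,1,1,1,1,1],"xyz":[[0,0,0.01],[0,0,0.03],[0,0,0.04],[0,0,0.04],[0,0,0.04],[0,0,0.04],[0.006,0.02,0],[0.012,0.04,0],[0.013,0.04,0],[0.013,0.04,0],[0.013,0.04,0],[0.013,0.04,0],[0.013,0.04,0],[0.013,0.04,0],[0.013,0.04,0],[0.013,0.04,0],[0.013,0.04,0],[0.013,0.04,0],[0.013,0.042,0],[0.006,0.02,0]],"turn":[[0,0,0],[0,0,0],[0,0,0],[0,0,0],[0,0,0],[0,0,0],[0,0,0],[0,0,0],[0,0,0],[0,0,0],[0,0,0],[0,0,0],[0,0,0],[0,0,0],[0,0,0],[0,0,0],[0,0,0],[0,0,0],[0,0,0],[0,0,0]]}'
python3 -m jog '{"grip":[1,1,1],"xyz":[[0,0,0],[0,0,0],[0,0,0]],"turn":[[0,0,0],[0,0,0],[0,0,0]]}'
python3 - <<'E'
from h import *
p=cap('wrist');save(p,'w2');P=pts(p);o=p['obs'];print(o['tcp_pos'],o['opening'],o['contact_force'],o['joints'].round(2))
print(disc(P,(.574,.124),.08,.098,.113))
E
```

```text
time_s: 8.18
tcp_pos: [0.5854, 0.1677, 0.2651]
eef_rot: [0.329, 0.944, -0.0, -0.001]
contact_force: [-0.3, -0.5, -5.2]
opening: 0.0484
grip_force: 63.7
time_s: 8.55
tcp_pos: [0.5861, 0.1637, 0.2662]
eef_rot: [0.33, 0.944, -0.0, -0.0]
contact_force: [0.4, 0.1, -5.3]
opening: 0.0485
grip_force: 63.7
[0.58613249 0.1636836  0.26623442] 0.04851544139970613 [ 0.37531246  0.13065515 -5.25076382] [-0.36  0.73  0.07  1.29 -0.05  1.12  0.61]
(array([0.5743, 0.1228]), 0.0581, array([0.5549, 0.1246, 0.1054]), 6620)
```

View pics/w2.png

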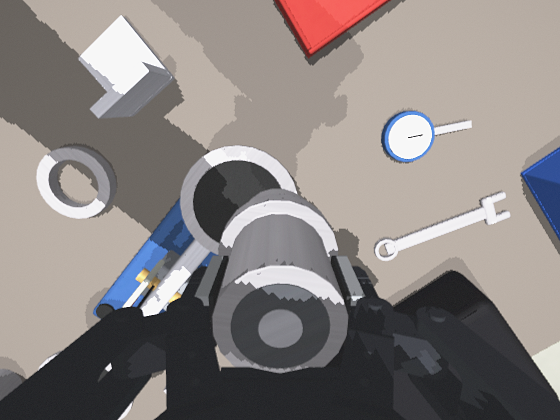

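The held housing is at (280,330) and the left pan's disc at (238,195), so I overshot. I'm correcting by (-12,-41) mm and lowering slowly.

```bash
python3 -m jog '{"grip":[1,1,1,1,1,1,1,1,1,1,1,1,1],"xyz":[[-0.006,-0.02,0],[-0.006,-0.021,0],[0,0,0],[0,0,-0.03],[0,0,-0.03],[0,0,-0.02],[0,0,-0.008],[0,0,-0.004],[0,0,-0.004],[0,0,-0.004],[0,0,-0.004],[0,0,-0.004],[0,0,-0.002]],"turn":[[0,0,0],[0,0,0],[0,0,0],[0,0,0],[0,0,0],[0,0,0],[0,0,0],[0,0,0],[0,0,0],[0,0,0],[0,0,0],[0,0,0],[0,0,0]]}'
```

```text
time_s: 10.22
tcp_pos: [0.5743, 0.1233, 0.156]
eef_rot: [0.33, 0.944, -0.0, -0.0]
contact_force: [-0.4, 0.2, -5.2]
opening: 0.0479
grip_force: 64.1
```

```bash
python3 -m jog '{"grip":[1,1,1],"xyz":[[0,0,-0.002],[0,0,-0.001],[0,0,0]],"turn":[[0,0,0],[0,0,0],[0,0,0]]}'
```

```text
time_s: 10.6
tcp_pos: [0.5746, 0.1231, 0.1542]
eef_rot: [0.33, 0.944, 0.0, 0.0]
contact_force: [-3.7, -2.1, 12.9]
opening: 0.0481
grip_force: 65.6
```

It's touching the pan at its stop. I'm releasing, lifting and travelling to B.

```bash
python3 -m jog '{"grip":[-1,-1,-1,-1,-1,-1,-1,-1],"xyz":[[0,0,0],[0,0,0],[0,0,0],[0,0,0],[0,0,0.02],[0,0,0.03],[0,0,0.03],[0,0,0.04]],"turn":[[0,0,0],[0,0,0],[0,0,0],[0,0,0],[0,0,0],[0,0,0],[0,0,0],[0,0,0]]}'
python3 -m jog '{"grip":[-1,-1,-1,-1,-1,-1,-1,-1,-1,-1,-1,-1,-1],"xyz":[[0,-0.042,0],[0,-0.042,0],[0,-0.042,0],[0,-0.042,0],[0,-0.042,0],[0,-0.042,0],[0,-0.042,0],[0.001,-0.042,0],[0.001,-0.042,0],[0.001,-0.042,0],[0.001,-0.042,0],[0.001,-0.044,0],[0.001,0,0]],"turn":[[0,0,0],[0,0,0],[0,0,0],[0,0,0],[0,0,0],[0,0,0],[0,0,0],[0,0,0],[0,0,0],[0,0,0],[0,0,0],[0,0,0],[0,0,0]]}'
python3 - <<'E'
from h import *
p=cap('wrist');P=pts(p);o=p['obs'];print(o['tcp_pos'])
print(disc(P,(.581,-.383),.045,.1,.12))
p=cap('side');P=pts(p);save(p,'s2');print(disc(P,(.574,.123),.04,.18,.22),disc(P,(.634,-.17),.08,.115,.13))
E
```

```text
time_s: 11.6
tcp_pos: [0.5741, 0.1233, 0.274]
eef_rot: [0.33, 0.944, -0.0, -0.0]
contact_force: [0.3, -0.4, 0.4]
opening: 0.0855
grip_force: 0.0
time_s: 13.22
tcp_pos: [0.5791, -0.3859, 0.2721]
eef_rot: [0.332, 0.943, -0.001, -0.001]
contact_force: [0.3, 0.4, 0.6]
opening: 0.0855
grip_force: 0.0
[ 0.57908072 -0.38588159  0.27214519]
(array([ 0.5807, -0.3831]), 0.0251, array([ 0.5794, -0.3823,  0.1105]), 2076)
None (array([ 0.6309, -0.1697]), 0.0611, array([ 0.6295, -0.1716,  0.1241]), 1135)
```

The right pan has risen to 0.124, so A is loading the left pan. I'm gripping B.

```bash
python3 -m jog '{"grip":[-1,-1,-1,-1,-1,-1,-1,-1,1,1,1,1,1,1,1],"xyz":[[0.002,0.003,0],[0,0,-0.04],[0,0,-0.04],[0,0,-0.04],[0,0,-0.04],[0,0,-0.035],[0,0,-0.01],[0,0,0],[0,0,0],[0,0,0],[0,0,0],[0,0,0],[0,0,0],[0,0,0],[0,0,0]],"turn":[[0,0,0],[0,0,0],[0,0,0],[0,0,0],[0,0,0],[0,0,0],[0,0,0],[0,0,0],[0,0,0],[0,0,0],[0,0,0],[0,0,0],[0,0,0],[0,0,0],[0,0,0]]}'
```

```text
time_s: 15.2
tcp_pos: [0.5825, -0.3806, 0.0695]
eef_rot: [0.33, 0.944, -0.001, 0.001]
contact_force: [-2.2, -1.6, 8.8]
opening: 0.0485
grip_force: 59.7
```

View pics/s2.png

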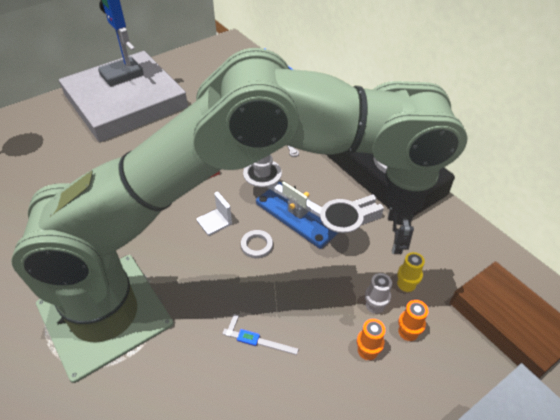

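A stands on the left pan at (262,165), and B is gripped. I'm lifting B and moving above the right pan.

```bash
python3 -m jog '{"grip":[1,1,1,1,1,1,1,1,1,1,1,1,1,1],"xyz":[[0,0,0.01],[0,0,0.03],[0,0,0.04],[0,0,0.04],[0,0,0.04],[0,0,0.04],[0.005,0.02,0],[0.01,0.04,0],[0.01,0.04,0],[0.01,0.04,0],[0.01,0.04,0],[0.006,0.03,0],[0,0,0],[0,0,0]],"turn":[[0,0,0],[0,0,0],[0,0,0],[0,0,0],[0,0,0],[0,0,0],[0,0,0],[0,0,0],[0,0,0],[0,0,0],[0,0,0],[0,0,0],[0,0,0],[0,0,0]]}'
python3 - <<'E'
from h import *
p=cap('wrist');P=pts(p);o=p['obs'];print(o['tcp_pos'],o['contact_force'])
print(disc(P,(.634,-.17),.08,.117,.13),disc(P,(.574,.123),.04,.18,.22))
E
```

```text
time_s: 16.95
tcp_pos: [0.6331, -0.1702, 0.2686]
eef_rot: [0.33, 0.944, -0.0, -0.0]
contact_force: [-0.3, -0.4, -5.5]
opening: 0.0486
grip_force: 62.6
[ 0.63313694 -0.17023655  0.26858285] [-0.27205576 -0.42606521 -5.48634209]
(array([ 0.6337, -0.1699]), 0.0579, array([ 0.614 , -0.1508,  0.1233]), 7559) None
```

```bash
python3 -m jog '{"grip":[1,1,1,1,1,1,1,1,1,1],"xyz":[[0,0,-0.02],[0,0,-0.03],[0,0,-0.018],[0,0,-0.006],[0,0,-0.004],[0,0,-0.004],[0,0,-0.004],[0,0,-0.004],[0,0,-0.003],[0,0,0]],"turn":[[0,0,0],[0,0,0],[0,0,0],[0,0,0],[0,0,0],[0,0,0],[0,0,0],[0,0,0],[0,0,0],[0,0,0]]}'
```

```text
time_s: 18.25
tcp_pos: [0.6335, -0.1697, 0.1751]
eef_rot: [0.33, 0.944, -0.0, -0.0]
contact_force: [-0.9, -2.8, -0.4]
opening: 0.0479
grip_force: 63.5
```

```bash
python3 -m jog '{"grip":[-1,-1,-1,-1,-1,-1,-1,-1,-1,-1,-1,-1,-1],"xyz":[[0,0,0],[0,0,0],[0,0,0],[0,0,0.01],[0,0,0.03],[0,0,0.04],[0,0,0.04],[0,0,0.02],[-0.03,0.03,0],[-0.05,0.04,0],[-0.05,0.04,0],[-0.05,0.02,0],[0,0,0]],"turn":[[0,0,0],[0,0,0],[0,0,0],[0,0,0],[0,0,0],[0,0,0],[0,0,0],[0,0,0],[0,0,0],[0,0,0],[0,0,0],[0,0,0],[0,0,0]]}'
cat > m.py <<'E'
from h import *
for n in ['wrist','scene','side']:
    p=cap(n);P=pts(p)
    if n=='scene': save(p,'sc3')
    L=disc(P,(.574,.123),.062,.08,.13);Rr=disc(P,(.634,-.17),.062,.08,.13)
    TL=disc(P,(.574,.123),.04,.185,.245);TR=disc(P,(.634,-.17),.04,.185,.245)
    for t,c in [('L',(.574,.123)),('R',(.634,-.17))]:
        d=np.linalg.norm(P[...,:2]-np.array(c),axis=-1);a=P[(d<.055)&(d>.04)&(P[...,2]>.08)&(P[...,2]<.13)][:,2]
        b=P[(d<.035)&(P[...,2]>.18)&(P[...,2]<.245)]
        print(n,t,'pan z',np.median(a).round(4) if len(a) else None,len(a),'top',(np.percentile(b[:,2],90).round(4),b.mean(0).round(3)) if len(b) else None)
print(readout.get_obs()['time_s'])
E
python3 m.py
python3 -m jog '{"grip":[-1,-1,-1,-1,-1,-1,-1,-1,-1,-1,-1,-1,-1,-1,-1,-1],"xyz":[[0,0,0],[0,0,0],[0,0,0],[0,0,0],[0,0,0],[0,0,0],[0,0,0],[0,0,0],[0,0,0],[0,0,0],[0,0,0],[0,0,0],[0,0,0],[0,0,0],[0,0,0],[0,0,0]],"turn":[[0,0,0],[0,0,0],[0,0,0],[0,0,0],[0,0,0],[0,0,0],[0,0,0],[0,0,0],[0,0,0],[0,0,0],[0,0,0],[0,0,0],[0,0,0],[0,0,0],[0,0,0],[0,0,0]]}'
python3 m.py
```

```text
time_s: 19.88
tcp_pos: [0.4544, -0.0411, 0.3166]
eef_rot: [0.329, 0.944, 0.0, 0.0]
contact_force: [1.2, -0.1, 0.8]
opening: 0.0856
grip_force: 0.0
wrist L pan z 0.0872 2430 top (np.float64(0.1983), array([0.569, 0.12 , 0.195]))
wrist R pan z 0.1234 1769 top None
scene L pan z 0.0866 306 top (np.float64(0.198), array([0.582, 0.127, 0.193]))
scene R pan z 0.1228 277 top (np.float64(0.2338), array([ 0.643, -0.161,  0.214]))
side L pan z 0.0882 271 top (np.float64(0.2), array([0.578, 0.107, 0.194]))
side R pan z 0.124 362 top (np.float64(0.2356), array([ 0.622, -0.179,  0.218]))
20.025
time_s: 22.02
tcp_pos: [0.4569, -0.0424, 0.3153]
eef_rot: [0.33, 0.944, -0.0, -0.0]
contact_force: [-0.2, 0.1, 0.2]
opening: 0.0854
grip_force: 0.0
wrist L pan z 0.0872 2472 top (np.float64(0.1982), array([0.569, 0.12 , 0.195]))
wrist R pan z 0.1234 1804 top (np.float64(0.1804), array([ 0.611, -0.159,  0.18 ]))
scene L pan z 0.0867 304 top (np.float64(0.1978), array([0.582, 0.127, 0.193]))
scene R pan z 0.1226 283 top (np.float64(0.2334), array([ 0.643, -0.161,  0.214]))
side L pan z 0.0881 267 top (np.float64(0.1999), array([0.577, 0.107, 0.194]))
side R pan z 0.1239 354 top (np.float64(0.2357), array([ 0.622, -0.179,  0.218]))
22.175
```

```bash
python3 -c "
import cv2;a=cv2.imread('pics/sc3.png')[130:290,160:380];cv2.imwrite('pics/c3.png',cv2.resize(a,None,fx=3.5,fy=3.5,interpolation=2))"
```

```text
(no output)
```

View pics/c3.png

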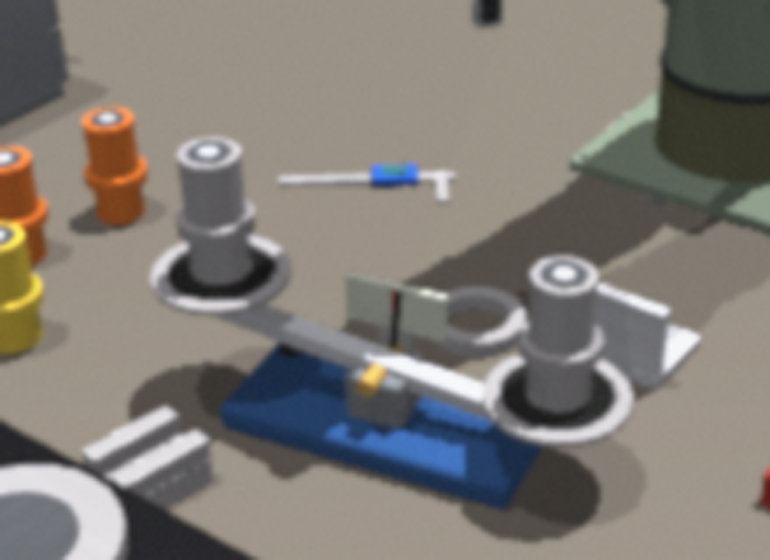

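Both stand upright. The left pan (crop (560,400)) sits on its lower stop and the right pan (crop (220,270)) is raised, unchanged over 2 s, so A is heavier. I'm going back to A and gripping it.

```bash
python3 -m jog '{"grip":[-1,-1,-1,-1,-1,-1,-1],"xyz":[[0.023,0.033,0],[0.023,0.033,0],[0.023,0.033,0],[0.024,0.033,0],[0.024,0.033,0],[0,0,0],[0,0,0]],"turn":[[0,0,0],[0,0,0],[0,0,0],[0,0,0],[0,0,0],[0,0,0],[0,0,0]]}'
python3 - <<'E'
from h import *
p=cap('wrist');P=pts(p);o=p['obs'];print(o['tcp_pos'],disc(P,(.574,.123),.04,.19,.21))
print(disc(P,(.434,.356),.14,.025,.035))
E
```

```text
time_s: 23.05
tcp_pos: [0.5737, 0.1222, 0.3152]
eef_rot: [0.33, 0.944, -0.0, -0.0]
contact_force: [-0.0, 0.2, -0.5]
opening: 0.0855
grip_force: 0.0
[0.573664   0.12217393 0.31515346] (array([0.5736, 0.1222]), 0.0251, array([0.5724, 0.1232, 0.1974]), 2712)
(array([0.4812, 0.3163]), 0.0531, array([0.5047, 0.284 , 0.0296]), 605)
```

```bash
python3 -m jog '{"grip":[-1,-1,-1,-1,-1,-1,1,1,1,1,1,1,1],"xyz":[[0,0,-0.03],[0,0,-0.04],[0,0,-0.04],[0,0,-0.035],[0,0,-0.015],[0,0,0],[0,0,0],[0,0,0],[0,0,0],[0,0,0],[0,0,0],[0,0,0],[0,0,0]],"turn":[[0,0,0],[0,0,0],[0,0,0],[0,0,0],[0,0,0],[0,0,0],[0,0,0],[0,0,0],[0,0,0],[0,0,0],[0,0,0],[0,0,0],[0,0,0]]}'
```

```text
time_s: 24.72
tcp_pos: [0.5742, 0.1225, 0.1563]
eef_rot: [0.33, 0.944, 0.0, 0.001]
contact_force: [-2.7, -0.5, 8.8]
opening: 0.0485
grip_force: 60.1
```

```bash
python3 -m jog '{"grip":[1,1,1,1,1,1,1,1,1,1,1,1,1,1,1,1,1,1,1,1],"xyz":[[0,0,0.003],[0,0,0.005],[0,0,0.005],[0,0,0.005],[0,0,0.005],[0,0,0.005],[0,0,0.005],[0,0,0.007],[0,0,0.03],[0,0,0.03],[-0.01,0.017,0],[-0.02,0.033,0],[-0.02,0.033,0],[-0.02,0.033,0],[-0.02,0.033,0],[-0.02,0.033,0],[-0.02,0.033,0],[-0.01,0.018,0],[0,0,0],[0,0,0]],"turn":[[0,0,0],[0,0,0],[0,0,0],[0,0,0],[0,0,0],[0,0,0],[0,0,0],[0,0,0],[0,0,0],[0,0,0],[0,0,0],[0,0,0],[0,0,0],[0,0,0],[0,0,0],[0,0,0],[0,0,0],[0,0,0],[0,0,0],[0,0,0]]}'
python3 - <<'E'
from h import *
p=cap('wrist');save(p,'w4');P=pts(p);o=p['obs'];print(o['tcp_pos'],o['contact_force'])
pix=p['pixels'].astype(int);red=(pix[...,0]>100)&(pix[...,1]<60)&(pix[...,2]<60)
q=P[red&(P[...,2]>.024)&(P[...,2]<.036)&(np.linalg.norm(P[...,:2]-[.434,.356],axis=-1)<.14)][:,:2].astype(np.float32)
print(cv2.minAreaRect(q),len(q))
p=cap('side');P=pts(p);print(disc(P,(.634,-.17),.04,.185,.245))
E
```

```text
time_s: 27.22
tcp_pos: [0.4341, 0.3549, 0.255]
eef_rot: [0.33, 0.944, -0.001, 0.0]
contact_force: [-0.4, -0.9, -5.9]
opening: 0.0482
grip_force: 63.7
[0.43408176 0.35485397 0.25499814] [-0.42670774 -0.9339391  -5.89296943]
((0.4336772561073303, 0.35744649171829224), (0.1525486707687378, 0.15157847106456757), 84.872802734375) 341
(array([ 0.6293, -0.1728]), 0.0268, array([ 0.626 , -0.1743,  0.1979]), 273)
```

View pics/w4.png

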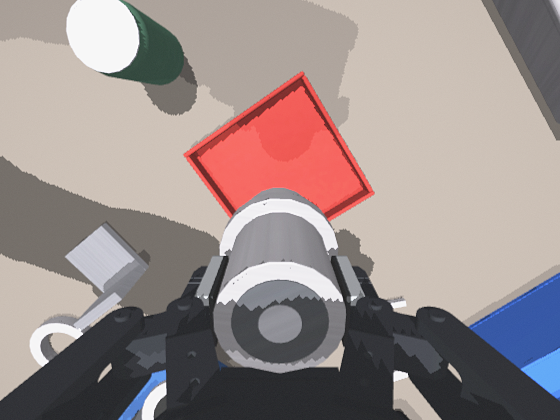

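The tray is centred under the tool, the held housing is at (280,330), and B has sunk with its pan and still stands. I'm lowering into the tray.

```bash
python3 -m jog '{"grip":[1,1,1,1,1,1,1,1,1,1,1],"xyz":[[0,0.001,-0.02],[0,0.001,-0.04],[0,0,-0.04],[0,0,-0.04],[0,0,-0.02],[0,0,-0.01],[0,0,-0.004],[0,0,-0.003],[0,0,-0.002],[0,0,-0.002],[0,0,0]],"turn":[[0,0,0],[0,0,0],[0,0,0],[0,0,0],[0,0,0],[0,0,0],[0,0,0],[0,0,0],[0,0,0],[0,0,0],[0,0,0]]}'
```

```text
time_s: 28.7
tcp_pos: [0.434, 0.3577, 0.0746]
eef_rot: [0.33, 0.944, 0.0, 0.0]
contact_force: [-0.2, 0.2, -2.1]
opening: 0.0479
grip_force: 64.1
```

Contact is starting (force from -5.9 to -2.1 N), so I'm releasing and backing off.

```bash
python3 -m jog '{"grip":[1,-1,-1,-1,-1,-1,-1,-1,-1,-1,-1],"xyz":[[0,0,-0.001],[0,0,0],[0,0,0],[0,0,0],[0,0,0],[0,0,0.02],[0,0,0.04],[0,0,0.05],[0,0,0.05],[0,0,0],[0,0,0]],"turn":[[0,0,0],[0,0,0],[0,0,0],[0,0,0],[0,0,0],[0,0,0],[0,0,0],[0,0,0],[0,0,0],[0,0,0],[0,0,0]]}'
python3 - <<'E'
from h import *
p=cap('wrist');P=pts(p);print('tray',disc(P,(.434,.357),.045,.105,.125))
for n in['scene','side']:
    p=cap(n);P=pts(p);save(p,'end_'+n);print(disc(P,(.634,-.17),.04,.185,.245),disc(P,(.434,.357),.04,.1,.125))
E
```

```text
time_s: 30.08
tcp_pos: [0.4337, 0.3575, 0.2329]
eef_rot: [0.33, 0.944, -0.0, -0.0]
contact_force: [-0.7, -0.2, 0.1]
opening: 0.0854
grip_force: 0.0
tray (array([0.4336, 0.3573]), 0.025, array([0.4322, 0.3585, 0.1155]), 2739)
(array([ 0.6337, -0.1688]), 0.0271, array([ 0.6394, -0.1641,  0.1966]), 184) (array([0.4362, 0.3599]), 0.0273, array([0.4433, 0.3607, 0.1136]), 257)
(array([ 0.631 , -0.1719]), 0.0273, array([ 0.6266, -0.1745,  0.1977]), 273) (array([0.4314, 0.3549]), 0.0271, array([0.4293, 0.3493, 0.1159]), 193)
```

View pics/end_scene.png

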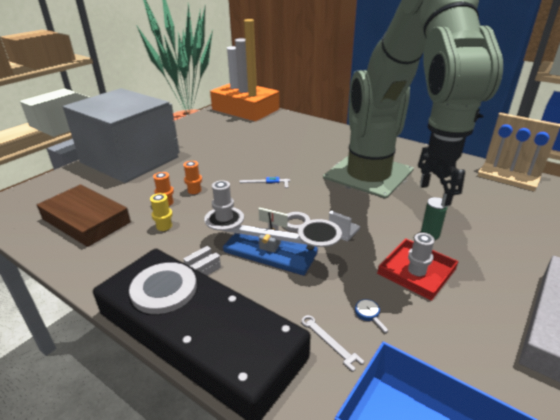

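The heavier housing stands in the tray at (421,255), the lighter one stands on its pan at (222,205), and the bystanders haven't moved.

```bash
python3 -c "
from h import *
print(workorder.job_done())"
```

```text
the job is handed in; nothing more can be done
None
```

The job is handed in, at about 30 of the 72 s: the balance showed the housing on the left pan was heavier, so it now stands in the red tray, and the lighter one stands on the right pan (no verdict was returned).

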